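# Third hand for a detector flow cell

### The arm

A 7-joint arm with a two-finger parallel gripper is mounted at the origin on a cart in front of the work surface, level with it; the furniture and walls round the work are solid. World frame = base frame: x ahead of the robot, y to its left, z up, the work surface at z = 0. Lengths are in m, angles in rad, forces in N, time in s.
With the tool pointing down it reaches from about 0.35 to 0.9 m from the base axis. Payload 8.1 kg.
Tool frame: the origin (TCP) lies at the centre of the arm's flange, where the gripper is bolted on; the fingertips stand 173 mm ahead of it and the grasp point (between the pads) lies 155 mm ahead of it; z points along the fingers, y is the line along which they close (so a half turn about z gives the same grasp; the last joint's range is limited). The gripper opens to 85 mm and grips with 20 to 120 N. Pads are 22 mm wide; open, the fingers measure 114 mm over their backs; the gripper's body (76 mm by 85 mm) begins 54 mm behind the grasp point. The pads swing forward as they close: fully open they stand 13 mm farther back than shut.
Start: joints at [1.169, 0.434, 0.025, 1.573, -0.012, 1.134, -0.075], TCP at [0.184, -0.597, 0.405] pointing down, gripper open.
Joint ranges: [-2.62, 2.62], [-0.44, 2.09], [-1.27, 1.32], [0.08, 2.57], [-1.32, 4.46], [0.12, 2], [-2.74, 2.74]. Speed limits (rad/s): [2.22, 2.22, 3.01, 3.01, 3.14, 3.14, 3.14].

### API

Orientations are given as a unit quaternion [x, y, z, w].
In Python, from bench import arm gives the robot as it stands.
- The arm moves only by the tool drive_tool, never from a script. Its argument "commands" is a list of rows, each an object of numbers: "ax", "ay", "az": the turn, a rotation vector about the tool's x, y, z in rad; "x", "y", "z": the shift along the tool's x, y, z in cm; "hand": the opening in per cent of the stroke, from 0 (shut) to 100 (fully open). A call has exactly 8 rows; each row shifts and turns the commanded pose from where the row before left it, along the tool's axes as they then stand; what a row does not reach is not made up. A row lasts 1/10 s, in which the tool goes at most 50 mm and 8.59 degrees, less where a joint would pass 70% of its speed; a pose out of reach is approached as far as the arm can. A call is refused whole if a number of a shift passes 5 or a number of a turn 0.15, either way. A call with a gripper value outside its range is refused whole. The fingers move at their own pace and stop on an object; the grip force is fixed at half the most. Time passes only in rows, so rows that do not move let the fingers close, or fill a call up. It gives the time, the measured TCP pose, the force, the opening and the grip force at its end, in the units of the state.
- arm.get_obs(): the state, without advancing time (a new reading comes with each control period).
- arm.camera(name): name is "scene" or "top"; returns a dict with "frame" (384x512x3 uint8, red, green, blue), "K" (3x3 intrinsics, pixels), "k1" (the pictures are not rectified: a ray, as slopes to the right and down, at radius r is drawn at 1 + k1 r^2 times it, then the intrinsics apply), "origin" and "attitude" of the camera in the world. Camera axes: x right, y up, looking along -z (the intrinsics and any distortion apply to the point x, -y, -z); pixel columns grow to the right and rows downward; lengths in m; the calibration is good to about 2 mm. A picture is of the moment at which its call begins. There is no depth.
- arm.finish_job(): hands the job in; it is judged then, once.
Trained networks look in a picture, given as the dict that the camera call returned (one of the last four; its "shot" number tells which), for a name from the list of things; names that differ only in an ending like _2 or _b are one class to them, and where a whole thing is asked for, a point or a joint stands for the part that bears it (a point fixed in the world has none). Each returns a list of dicts, best first, with "p" (0 to 1); they miss things now and then, are a little off and sometimes report something else, mostly with a low value. They report only what shows in the picture. A call takes as long as a camera call.
- arm.spot_in(name, picture): "location" ([row, column] in pixels, amid what is visible of it).
- arm.pinpoint(name, picture): "location" ([row, column] in pixels: a listed point, or the origin of a listed thing).
The state is a dict: "time_s": time; "joint_pos": joint angles; "qd": joint speeds; "effort": joint torques, N m; "tcp_pos": TCP position; "eef_rot": TCP orientation; "force": force on the tool from outside, world axes, zero at the start; "torque": the same for the moment, N m; "width": opening from 0.0 (shut) to 1.0 (fully open); "grasp_force": force on a finger pad.
Only numpy, scipy, OpenCV 4.12 (cv2) and the standard library are available. Lean on these libraries where they do the work, as an engineer would, in place of code of your own. Each camera call takes 0.05 s, during which the arm holds its last target. There are 200 camera calls.

### The job

Set the loose steel flow cell flat on the floor of the detector's cell bay, between the two guides, with its dark window plate towards the spring nose but still clear of it; then slide it back against the nose until the nose is pressed about half-way in (roughly 10 N), never driving the nose to the end of its travel. Finish while holding it there steadily, so that a colleague can tighten the thumbscrews: the job ends with the robot still pressing the cell, nothing let go. Leave the vial, the dish and the timer where they are.

Things in the scene. Friction and masses are not known exactly. Their poses are not given: they have to be found in the camera images.
- flow_cell: the loose flow cell: an upright steel block 60 (x) x 44 (y) x 50 (z) mm, about 0.45 kg. Origin: centre of its underside. The +x end face (30 mm from the origin) is a flat dark window plate; out of the -x end face stick two capillary unions (14 mm long, 12 mm thick, y = -11 and +11 mm, 13 mm above the underside). Grip it by the flat sides 44 mm apart, above the guides.
- optics: the fixed detector optical bench: aluminium base plate 200 x 136 x 10 mm; origin on the table, 10 mm below bay, same axes; the plate spans x = -65 to +135 mm. The bay lies in front; from x = +46 mm stand a stop block (46 mm high above the plate, 86 mm wide), a lens tube and a finned lamp housing (58 mm high above the plate).
- bay (a point): centre of the bay floor, 10 mm above the table. x runs from the bay's open mouth to the spring nose, z up; open at the top and at -x. Two dark guides along x, inner faces at y = -24 and +24 mm, 10 mm thick, 15 mm high, x = -50 to +46 mm, inner top edges bevelled 5 mm. Outside each, at x = +4 mm, a thumbscrew reaches y = 50 mm, 13 mm high.
- nose_tip (a point): centre of the flat tip of the spring nose, a round steel plunger 16 mm across with a rubber ring, sticking out of the stop block towards the bay's -x, on the centre line, 30 mm above the bay floor. At rest it is at x = +31 mm of the bay, 14 mm in front of the steel bezel; a black line round the nose meets the bezel when it is half-way in.
- nose (a joint): how far the spring nose is pressed in along the bay's +x, in m: 0 at rest (tip free), 0.012 at its end stop. The spring pushes back with about 3.5 N at the first touch and 1.1 N more for each mm: about 10 N half-way in (0.006), 17 N at the end.
- vial: a small crimped glass vial, 23 mm across and 46 mm high, standing on the table at the right of the optical bench; origin at the centre of its underside; to be left alone
- dish: a flat round white dish, 70 mm across, 14 mm high, on the table at the left of the optical bench; origin at the centre of its underside; to be left alone
- lab_timer: a white timer 66 x 66 x 19 mm lying on the table towards the right front; origin at the centre of its underside; to be left alone

How it is judged:
On the way:
1. the flow cell stands flat on the bay floor between the guides, window plate towards the nose, the nose still free (z of flow_cell in the frame of bay below 0.003 m and y of flow_cell in the frame of bay between -0.004 and 0.004 m and x of flow_cell in the frame of bay above -0.045 m and angle between flow_cell's own z axis and vertical below 0.06 rad and value of joint nose below 0.001 m and x of nose_tip in the frame of flow_cell above 0.026 m and angle between the x axis of flow_cell and the x axis of bay, either way round below 0.08 rad), for 0.2 s.
At the end, for the whole second after the job is handed in: The robot still presses the cell: flat on the bay floor (3 mm), centred between the guides (4 mm), in line (0.08 rad), upright (0.06 rad), pushing the nose 3 to 9 mm in with 6 to 14.5 N, slower than 10 mm/s, through the last second (z of flow_cell in the frame of bay below 0.003 m and y of flow_cell in the frame of bay between -0.004 and 0.004 m and x of nose_tip in the frame of flow_cell above 0.026 m and angle between flow_cell's own z axis and vertical below 0.06 rad and angle between the x axis of flow_cell and the x axis of bay, either way round below 0.08 rad and value of joint nose between 0.003 and 0.009 m and contact force between flow_cell and nose between 6 and 14.5 N and linear speed of flow_cell below 0.01 m/s and contact force between any of the fingers, the arm and flow_cell above 2 N); the arm keeps its last pose, push and grip.
It fails at once if the nose is driven to the end of its travel (past 11.5 mm, or more than 20 N from the cell) (value of joint nose above 0.0115 m or contact force between flow_cell and nose above 20 N).
It fails at once if the vial, the dish or the timer is shifted by more than 30 mm (distance of any of vial, dish, lab_timer from where it was at the start of the episode above 0.03 m).
It also fails if it takes over 45 s, if anything falls off the work surface, if the arm or the gripper's body presses on something with over 40 N, if the wrist force passes 120 N, or if a joint passes its speed limit or range.

## Working session

There is one attempt and no reset: what is moved stays moved. The work goes in short steps, Python scripts to look and compute and a tool call to move; the robot and the scene stay as the last step left them, time stands still between calls to the robot, and variables do not carry over. Pictures are saved under pics/ and viewed, at most 10 in all, crops included, and the job is handed in when it is done.

Besides the shell and the picture viewer there is one more tool, called after "Emit:" in YAML: its name, and indented under it one key for each argument. drive_tool: Moves the arm, as the interface text tells. Its arguments: {"type":"object","properties":{"commands":{"type":"array"}},"required":["commands"]}

```bash
mkdir -p pics
cat > h.py <<'E'
import numpy as np, cv2
from scipy.spatial.transform import Rotation as R
from bench import arm
def att(a):
    a=np.array(a,float)
    return a if a.shape==(3,3) else R.from_quat(a).as_matrix()
def ray(c,rc):
    K=np.array(c["K"]);u=np.array([(rc[1]-K[0,2])/K[0,0],(rc[0]-K[1,2])/K[1,1]])
    s=u.copy()
    for _ in range(30): s=u/(1+c["k1"]*(s@s))
    return np.array(c["origin"],float),att(c["attitude"])@np.array([s[0],-s[1],-1.])
def onz(c,rc,z):
    o,d=ray(c,rc);return o+d*(z-o[2])/d[2]
def proj(c,p):
    K=np.array(c["K"]);q=att(c["attitude"]).T@(np.array(p,float)-np.array(c["origin"]))
    s=np.array([q[0],-q[1]])/-q[2];s=s*(1+c["k1"]*(s@s))
    return np.array([K[1,1]*s[1]+K[1,2],K[0,0]*s[0]+K[0,2]])
def save(n,img): cv2.imwrite(f"pics/{n}.png",cv2.cvtColor(img,cv2.COLOR_RGB2BGR))
E
python3 - <<'E'
from h import *
np.set_printoptions(precision=4,suppress=True)
Z=dict(flow_cell=0,optics=0,bay=.01,nose_tip=.04,vial=0,dish=0,lab_timer=0)
fr=[]
for n in("scene","top"):
    c=arm.camera(n);fr.append(c["frame"]);print(n,c["origin"],c["attitude"],c["k1"],c["K"][0])
    for k,z in Z.items():
        for r in arm.pinpoint(k,c)[:2]: print(k,np.round(r["location"],1),round(r["p"],2),onz(c,r["location"],z))
    save(n+"0",c["frame"])
o=arm.get_obs();print(o["time_s"],o["tcp_pos"],o["eef_rot"],o["width"],o["force"])
E
```

```text
scene [0.0237 0.5241 0.6327] [-0.2084  0.33    0.7759 -0.4956] -0.03325249803310619 [411.1937   0.     260.2596]
flow_cell [250.5 269.5] 0.67 [0.4463 0.3055 0.    ]
optics [198.2 224.3] 0.57 [0.6116 0.3329 0.    ]
bay [194.2 226. ] 0.95 [0.6119 0.3284 0.01  ]
nose_tip [176.4 211. ] 0.4 [0.6463 0.3472 0.04  ]
vial [164.5 243.7] 0.59 [0.6949 0.2519 0.    ]
dish [226.6 162.8] 0.69 [0.5892 0.474  0.    ]
lab_timer [188.2 379.1] 0.57 [0.4974 0.012  0.    ]
top [0.4951 0.2514 1.0701] [-0.0338  0.0295  0.7072 -0.7056] -0.08037804765254283 [400.9663   0.     258.4945]
flow_cell [247.8 240.5] 0.82 [0.4494 0.3058 0.    ]
optics [187.8 232.2] 0.73 [0.6095 0.3283 0.    ]
bay [187.8 230.1] 0.56 [0.6084 0.3332 0.01  ]
nose_tip [173.9 226.8] 0.41 [0.6415 0.3396 0.04  ]
vial [152.9 261. ] 0.49 [0.7043 0.2507 0.    ]
dish [196.6 183.4] 0.92 [0.5861 0.4597 0.    ]
lab_timer [231.9 352.1] 0.61 [0.4904 0.0083 0.    ]
0.8 [ 0.184  -0.5973  0.4047] [0.9889 0.1488 0.     0.    ] 0.9982982375435191 [ 0.8022  0.0311 -0.1707]
```

Run:
```python
import cv2
a=cv2.imread("pics/scene0.png");b=cv2.imread("pics/top0.png")
# crops: scene rows 130-290, cols 130-330 x4 ; top rows 130-280 cols 150-330
cv2.imwrite("pics/sc1.png",cv2.resize(a[130:280,130:330],None,fx=4,fy=4,interpolation=cv2.INTER_CUBIC))
cv2.imwrite("pics/tc1.png",cv2.resize(b[130:280,150:350],None,fx=4,fy=4,interpolation=cv2.INTER_CUBIC))
```

```text
(no output)
```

View pics/sc1.png

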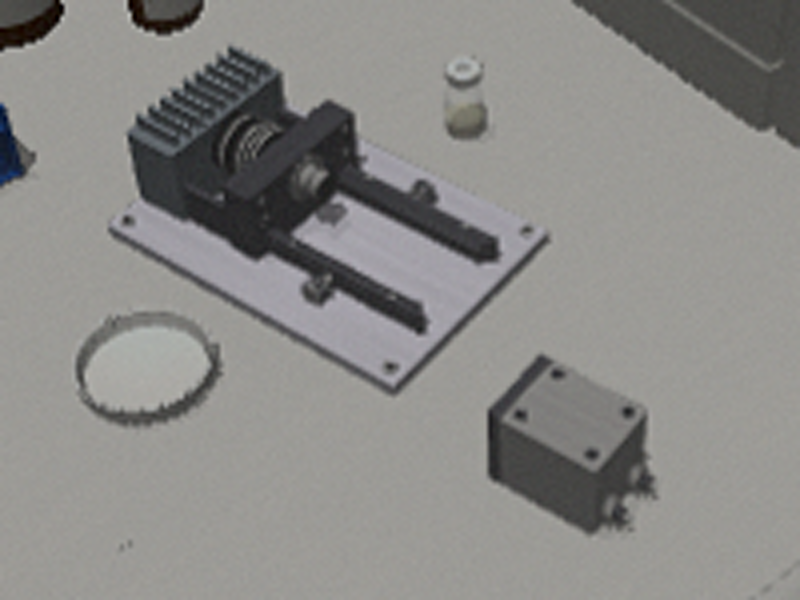

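View pics/tc1.png

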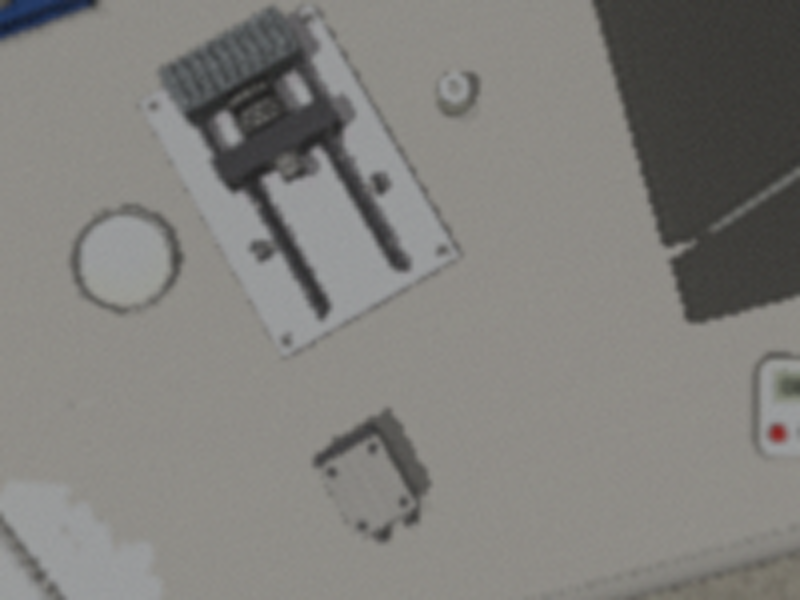

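Top picture: the bench is at the upper left, with its near plate corners at (row, col) ≈ (219,221) and (194,265). The cell stands upright at about (250,242), window plate already facing the bay and unions pointing away. Next I fit planar poses to the corners seen in both pictures.

```bash
cat > fit.py <<'E'
from h import *
from scipy.optimize import least_squares
def pose2(pts,cams,x0):
    # pts: (camname, local xyz, row, col)
    def f(v):
        r=R.from_euler('z',v[2]).as_matrix()
        return np.concatenate([proj(cams[n],r@np.array(l)+[v[0],v[1],0])-[a,b] for n,l,a,b in pts])
    s=least_squares(f,x0,loss='soft_l1');return s.x,f(s.x).reshape(-1,2)
E
python3 - <<'E'
from fit import *
np.set_printoptions(precision=4,suppress=True)
cams={n:arm.camera(n) for n in("scene","top")}
S=lambda x,y:(130+y/4-.4,130+x/4-.4)
T=lambda x,y:(130+y/4-.4,150+x/4-.4)
o=[("scene",(-.065,.068,.01),*S(395,386)),("scene",(-.065,-.068,.01),*S(548,234)),("scene",(.135,.068,.01),*S(110,226)),
("top",(-.065,.068,.01),*T(286,355)),("top",(-.065,-.068,.01),*T(461,255)),("top",(.135,-.068,.01),*T(315,5))]
c=[("scene",(.03,.022,.05),*S(490,410)),("scene",(.03,-.022,.05),*S(543,356)),("scene",(-.03,-.022,.05),*S(646,408)),("scene",(-.03,.022,.05),*S(597,470)),
("scene",(.03,.022,0),*S(491,480)),
("top",(.03,.022,.05),*T(316,462)),("top",(.03,-.022,.05),*T(388,410)),("top",(-.03,-.022,.05),*T(420,495))]
for nm,p,x0,col in(("optics",o,(.61,.33,.4),(255,0,0)),("cell",c,(.448,.305,.4),(0,255,0))):
    for sub in("scene","top",""):
        q=[a for a in p if sub in a[0]]
        v,e=pose2(q,cams,x0);print(nm,sub,v);
    print(e)
E
```

```text
optics scene [0.616  0.3306 0.5186]
optics top [0.6155 0.3309 0.5211]
optics  [0.6158 0.3308 0.5197]
[[ 0.7609 -0.0478]
 [-0.5198  0.8252]
 [-0.251  -0.8312]
 [ 0.6343 -0.3154]
 [ 0.0821  0.4947]
 [-1.29   -0.0153]]
cell scene [0.4484 0.3006 0.5282]
cell top [0.4515 0.2988 0.5338]
cell  [0.4489 0.3002 0.5338]
[[ 0.1809 -0.4593]
 [-1.2325 -0.2193]
 [-0.2181  1.2498]
 [ 0.1928  0.5391]
 [-0.5915 -0.4221]
 [-2.076  -0.3892]
 [ 2.0399 -3.4327]
 [ 1.2849  0.6395]]
```

Run:
```python
from fit import *
np.set_printoptions(precision=4,suppress=True)
cams={n:arm.camera(n) for n in("scene","top")}
S=lambda x,y:(130+y/4-.4,130+x/4-.4)
T=lambda x,y:(130+y/4-.4,150+x/4-.4)
c=[("scene",(.03,.022,.05),*S(490,410)),("scene",(.03,-.022,.05),*S(543,356)),("scene",(-.03,-.022,.05),*S(646,408)),("scene",(-.03,.022,.05),*S(597,470)),
("scene",(.03,.022,0),*S(491,480)),
("top",(.03,.022,.05),*T(316,462)),("top",(-.03,-.022,.05),*T(420,495))]
v,e=pose2(c,cams,(.448,.305,.5));print(v,e)
def box(x0,x1,y0,y1,z):return [(x0,y0,z),(x1,y0,z),(x1,y1,z),(x0,y1,z)]
O=[box(-.065,.135,-.068,.068,.01),box(-.05,.046,.024,.034,.025),box(-.05,.046,-.034,-.024,.025),box(.031,.045,-.008,.008,.04)]
C=[box(-.03,.03,-.022,.022,.05),box(-.03,.03,-.022,.022,0)]
out=[]
for n,(r0,c0) in(("scene",(140,150)),("top",(130,175))):
    img=cv2.resize(cams[n]["frame"][r0:r0+135,c0:c0+100+(n=="scene")*33],None,fx=6,fy=6,interpolation=cv2.INTER_CUBIC)
    for (pz,bs,col) in(((.6158,.3308,.5197),O,(255,0,0)),(v,C,(0,255,0))):
        r=R.from_euler('z',pz[2]).as_matrix()
        for b in bs:
            q=np.array([proj(cams[n],r@np.array(p)+[pz[0],pz[1],0]) for p in b])
            q=((q[:,::-1]-[c0,r0]+.5)*6).round().astype(np.int32)
            cv2.polylines(img,[q],True,col,1,cv2.LINE_AA)
    out.append(img[:600])
save("ov_s",cv2.resize(out[0],None,fx=1,fy=1)[:, :800]);save("ov_t",out[1][:600,:800])
```

```text
[0.4485 0.3006 0.5427] [[ 0.5728 -0.532 ]
 [-0.9549 -0.4517]
 [-0.1103  1.1797]
 [ 0.4094  0.6518]
 [-0.2032 -0.4912]
 [-1.7651 -0.5856]
 [ 1.353   0.546 ]]
```

View pics/ov_s.png

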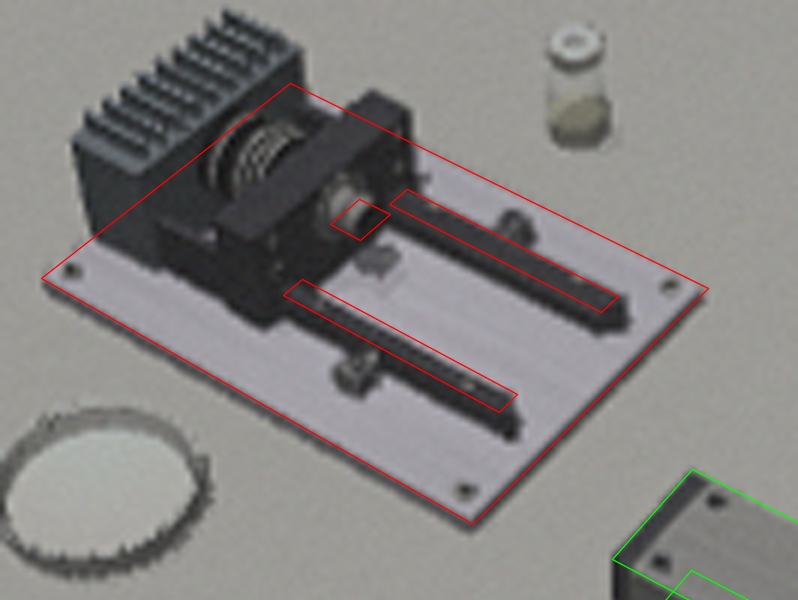

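View pics/ov_t.png

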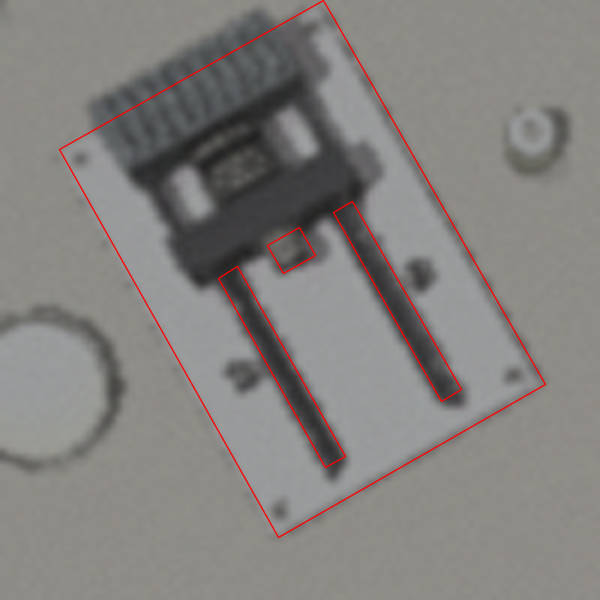

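Overlay: the plate outline fits both pictures to about 1 px, and the guides look a couple of mm nearer the mouth than drawn, which is harmless along x. I'll look at the full view for obstacles on the way in.

Run:
```python
import cv2,numpy as np
a=cv2.imread("pics/scene0.png");b=cv2.imread("pics/top0.png")
cv2.imwrite("pics/both.png",cv2.resize(np.hstack([a,b]),(800,300),interpolation=cv2.INTER_AREA))
```

```text
(no output)
```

View pics/both.png

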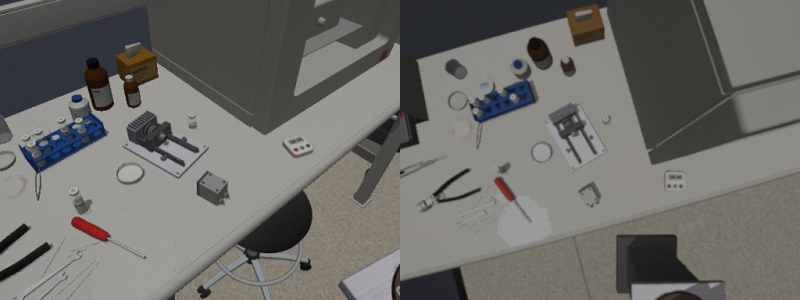

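Emit:
drive_tool:
  commands:
    - {"az":-0.118}
    - {"az":-0.118}
    - {"x":3.5,"y":-2.5}
    - {"x":3.9,"y":-2.8}
    - {"x":3.9,"y":-2.8}
    - {"x":3.9,"y":-2.8}
    - {"x":3.9,"y":-2.8}
    - {"x":3.9,"y":-2.8}

```text
$.commands[0]: bad value
```

Emit:
drive_tool:
  commands:
    - {"ax":0,"ay":0,"az":-0.118,"x":0,"y":0,"z":0,"hand":100}
    - {"ax":0,"ay":0,"az":-0.118,"x":0,"y":0,"z":0,"hand":100}
    - {"ax":0,"ay":0,"az":0,"x":3.5,"y":-2.5,"z":0,"hand":100}
    - {"ax":0,"ay":0,"az":0,"x":3.9,"y":-2.8,"z":0,"hand":100}
    - {"ax":0,"ay":0,"az":0,"x":3.9,"y":-2.8,"z":0,"hand":100}
    - {"ax":0,"ay":0,"az":0,"x":3.9,"y":-2.8,"z":0,"hand":100}
    - {"ax":0,"ay":0,"az":0,"x":3.9,"y":-2.8,"z":0,"hand":100}
    - {"ax":0,"ay":0,"az":0,"x":3.9,"y":-2.8,"z":0,"hand":100}

```text
time_s: 1.8
tcp_pos: [0.2982, -0.3363, 0.405]
eef_rot: [0.964, 0.264, 0.0, 0.0]
force: [1.5, -0.7, 0.7]
width: 1.004
grasp_force: 0.0
```

```bash
cat >> h.py <<'E'
def state():
    o=arm.get_obs();q=R.from_quat(o["eef_rot"]);m=q.as_matrix()
    print("t",round(o["time_s"],2),"tcp",np.round(o["tcp_pos"],4),"yaw",round(np.arctan2(m[1,0],m[0,0]),4),"tilt",np.round(m[:2,2],4),"F",np.round(o["force"],1),"w",round(o["width"],3),"g",round(o["grasp_force"],1) if np.isscalar(o["grasp_force"]) else o["grasp_force"])
    return o,m
def togo(p):
    o,m=state();print("tool cm",np.round(100*m.T@(np.array(p)-o["tcp_pos"]),2))
E
python3 -c "
from h import *
togo([.4485,.3006,.405]);print(arm.get_obs()['joint_pos'])"
```

```text
t 1.8 tcp [ 0.2982 -0.3363  0.405 ] yaw 0.5346 tilt [ 0.0005 -0.0007] F [ 1.5 -0.7  0.7] w 1.004 g 0.0
tool cm [ 4.538e+01 -4.714e+01 -4.000e-02]
[ 0.87240151  0.15924832 -0.16618059  1.96741787  0.03111843  1.01650997
 -0.34430536]
```

Emit:
drive_tool:
  commands:
    - {"ax":0,"ay":0,"az":0,"x":3.2,"y":-3.3,"z":0,"hand":100}
    - {"ax":0,"ay":0,"az":0,"x":3.2,"y":-3.3,"z":0,"hand":100}
    - {"ax":0,"ay":0,"az":0,"x":3.2,"y":-3.3,"z":0,"hand":100}
    - {"ax":0,"ay":0,"az":0,"x":3.2,"y":-3.3,"z":0,"hand":100}
    - {"ax":0,"ay":0,"az":0,"x":3.2,"y":-3.3,"z":0,"hand":100}
    - {"ax":0,"ay":0,"az":0,"x":3.2,"y":-3.3,"z":0,"hand":100}
    - {"ax":0,"ay":0,"az":0,"x":3.2,"y":-3.3,"z":0,"hand":100}
    - {"ax":0,"ay":0,"az":0,"x":3.2,"y":-3.3,"z":0,"hand":100}

```text
time_s: 2.6
tcp_pos: [0.3835, 0.0213, 0.4051]
eef_rot: [0.965, 0.264, 0.001, 0.0]
force: [0.5, -0.5, -0.9]
width: 1.001
grasp_force: 0.0
```

```bash
python3 -c "
from h import *
togo([.4485,.3006,.198])"
```

```text
t 2.6 tcp [0.3835 0.0213 0.4051] yaw 0.5343 tilt [ 0.0013 -0.0004] F [ 0.5 -0.5 -0.9] w 1.001 g 0.0
tool cm [ 19.8  -20.74  20.71]
```

Emit:
drive_tool:
  commands:
    - {"ax":0,"ay":0,"az":0,"x":3.3,"y":-3.45,"z":0,"hand":100}
    - {"ax":0,"ay":0,"az":0,"x":3.3,"y":-3.45,"z":0,"hand":100}
    - {"ax":0,"ay":0,"az":0,"x":3.3,"y":-3.45,"z":0,"hand":100}
    - {"ax":0,"ay":0,"az":0,"x":3.3,"y":-3.45,"z":0,"hand":100}
    - {"ax":0,"ay":0,"az":0,"x":3.3,"y":-3.45,"z":0,"hand":100}
    - {"ax":0,"ay":0,"az":0,"x":3.3,"y":-3.45,"z":0,"hand":100}
    - {"ax":0,"ay":0,"az":0,"x":0,"y":0,"z":5,"hand":100}
    - {"ax":0,"ay":0,"az":0,"x":0,"y":0,"z":3,"hand":100}

```text
time_s: 3.4
tcp_pos: [0.4479, 0.2999, 0.3226]
eef_rot: [0.964, 0.265, -0.0, -0.0]
force: [-0.4, -2.0, -1.1]
width: 1.002
grasp_force: 0.0
```

```bash
python3 -c "
from h import *
togo([.4485,.3006,.197])
c=arm.camera('scene')
save('s2',cv2.resize(c['frame'][100:300,150:410],None,fx=3,fy=3,interpolation=cv2.INTER_CUBIC))"
```

```text
t 3.4 tcp [0.4479 0.2999 0.3226] yaw 0.5371 tilt [-0.0008  0.0005] F [-0.4 -2.  -1.1] w 1.002 g 0.0
tool cm [ 0.09 -0.02 12.56]
```

View pics/s2.png

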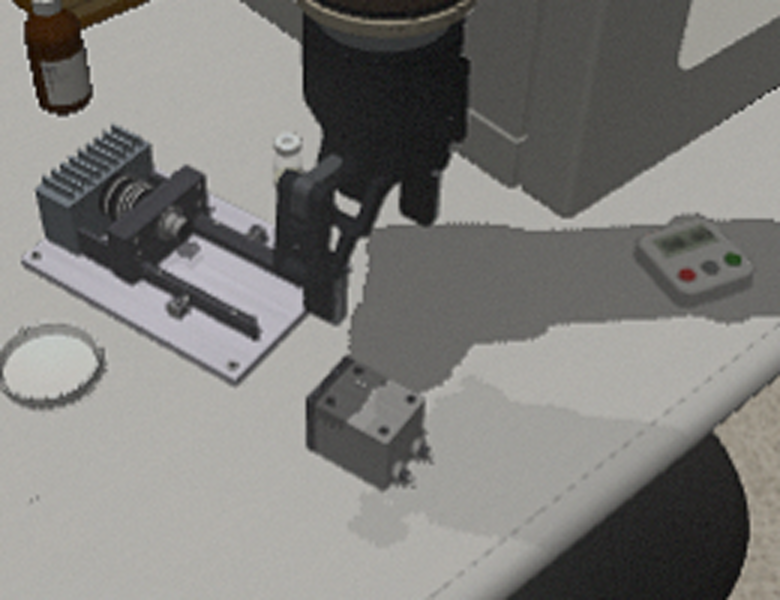

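The open gripper stands over the cell, jaws either side of its flat faces, with the cell top at crop (365,400). I descend, then close.

Emit:
drive_tool:
  commands:
    - {"ax":0,"ay":0,"az":0,"x":0,"y":0,"z":3.5,"hand":100}
    - {"ax":0,"ay":0,"az":0,"x":0,"y":0,"z":3.5,"hand":100}
    - {"ax":0,"ay":0,"az":0,"x":0,"y":0,"z":3,"hand":100}
    - {"ax":0,"ay":0,"az":0,"x":0,"y":0,"z":2,"hand":100}
    - {"ax":0,"ay":0,"az":0,"x":0,"y":0,"z":0.5,"hand":100}
    - {"ax":0,"ay":0,"az":0,"x":0,"y":0,"z":0,"hand":80}
    - {"ax":0,"ay":0,"az":0,"x":0,"y":0,"z":0,"hand":60}
    - {"ax":0,"ay":0,"az":0,"x":0,"y":0,"z":0,"hand":40}

```text
time_s: 4.25
tcp_pos: [0.4488, 0.2991, 0.2012]
eef_rot: [0.964, 0.264, 0.001, -0.001]
force: [-0.4, 1.0, 1.8]
width: 0.513
grasp_force: 1.3
```

Emit:
drive_tool:
  commands:
    - {"ax":0,"ay":0,"az":0,"x":0,"y":0,"z":0,"hand":20}
    - {"ax":0,"ay":0,"az":0,"x":0,"y":0,"z":0,"hand":0}
    - {"ax":0,"ay":0,"az":0,"x":0,"y":0,"z":0,"hand":0}
    - {"ax":0,"ay":0,"az":0,"x":0,"y":0,"z":0,"hand":0}
    - {"ax":0,"ay":0,"az":0,"x":0,"y":0,"z":0,"hand":0}
    - {"ax":0,"ay":0,"az":0,"x":0,"y":0,"z":0,"hand":0}
    - {"ax":0,"ay":0,"az":0,"x":0,"y":0,"z":0,"hand":0}
    - {"ax":0,"ay":0,"az":0,"x":0,"y":0,"z":0,"hand":0}

```text
time_s: 5.05
tcp_pos: [0.4488, 0.2991, 0.2014]
eef_rot: [0.964, 0.264, 0.001, -0.001]
force: [-1.3, -0.6, 6.6]
width: 0.502
grasp_force: 61.3
```

```bash
python3 -c "
from h import *
b=np.array([.6158,.3308]);u=np.array([np.cos(.52),np.sin(.52)])
togo([*(b-.02*u),.27])"
```

```text
t 5.05 tcp [0.4488 0.2991 0.2014] yaw 0.5347 tilt [0.0024 0.0018] F [-1.3 -0.6  6.6] w 0.502 g 61.3
tool cm [14.    5.76 -6.82]
```

Emit:
drive_tool:
  commands:
    - {"ax":0,"ay":0,"az":0,"x":0,"y":0,"z":-3,"hand":0}
    - {"ax":0,"ay":0,"az":0.015,"x":0,"y":0,"z":-4,"hand":0}
    - {"ax":0,"ay":0,"az":0,"x":2.5,"y":1,"z":0,"hand":0}
    - {"ax":0,"ay":0,"az":0,"x":3,"y":1.2,"z":0,"hand":0}
    - {"ax":0,"ay":0,"az":0,"x":3,"y":1.2,"z":0,"hand":0}
    - {"ax":0,"ay":0,"az":0,"x":3,"y":1.2,"z":0,"hand":0}
    - {"ax":0,"ay":0,"az":0,"x":2.3,"y":1.0,"z":0,"hand":0}
    - {"ax":0,"ay":0,"az":0,"x":0,"y":0,"z":0,"hand":0}

```text
time_s: 5.85
tcp_pos: [0.5993, 0.3171, 0.2697]
eef_rot: [0.967, 0.255, 0.001, 0.0]
force: [-0.7, -0.9, -4.7]
width: 0.501
grasp_force: 64.0
```

Run:
```python
from h import *
b=np.array([.6158,.3308]);u=np.array([np.cos(.52),np.sin(.52)])
togo([*(b-.02*u),.27])
c=arm.camera('scene');d=arm.camera('top')
for n,k in(("s",c),("t",d)):
    for t in("flow_cell","bay"):
        for r in arm.pinpoint(t,k)[:1]: print(n,t,np.round(r["location"],1),r["p"],onz(k,r["location"],.01 if t=="bay" else .27-.2015))
A=cv2.resize(c["frame"][130:230,160:260],None,fx=4,fy=4,interpolation=cv2.INTER_CUBIC)
B=cv2.resize(d["frame"][130:230,180:280],None,fx=4,fy=4,interpolation=cv2.INTER_CUBIC)
save("p3",np.hstack([A,B]))
```

```text
t 5.85 tcp [0.5993 0.3171 0.2697] yaw 0.5159 tilt [0.0021 0.    ] F [-0.7 -0.9 -4.7] w 0.501 g 64.0
tool cm [ 0.11 -0.37 -0.03]
s flow_cell [176.  235.7] 0.85 [0.59659434 0.30995329 0.0685    ]
s bay [195. 225.] 0.68 [0.61053834 0.33116351 0.01      ]
```

View pics/p3.png

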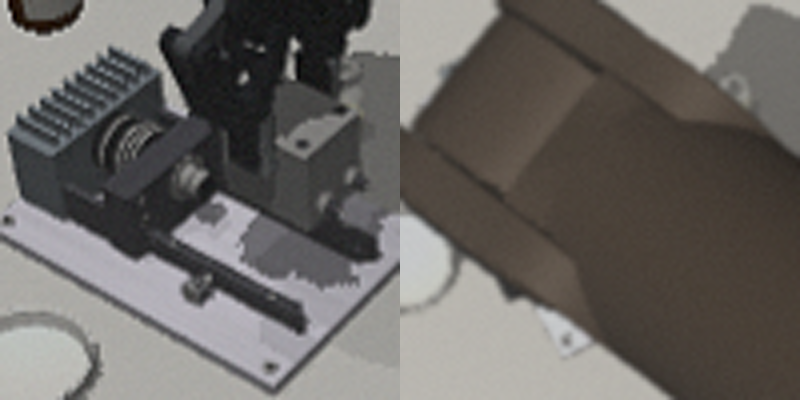

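The scene shows the cell hanging over the bay, dark guides to either side; the arm blocks the top view. For the lateral centre I use intensity profiles across the plate edges and guides in the first pictures.

Run:
```python
from h import *
np.set_printoptions(precision=2,suppress=True,linewidth=200)
pz=(.6158,.3308,.5197);r=R.from_euler('z',pz[2]).as_matrix()
cams={n:arm.camera(n) for n in("scene","top")}
def prof(n,xs,ys,z):
    g=cv2.imread(f"pics/{n}0.png",0).astype(np.float32)
    P=np.array([[proj(cams[n],r@np.array([x,y,z])+[pz[0],pz[1],0]) for y in ys] for x in xs],np.float32)
    return cv2.remap(g,P[...,1],P[...,0],cv2.INTER_LINEAR)
ys=np.arange(-.08,.0801,.0005)
def edges(p,ys,lo,hi,s):
    m=(ys>lo)&(ys<hi);d=np.gradient(cv2.GaussianBlur(p[None],(9,1),0)[0])*s
    w=np.clip(d,0,None)*m;w=w*(w>.4*w.max());return 1000*(w@ys)/w.sum()
for n in cams:
    for xr in((-.06,-.052),(-.045,-.02),(-.02,.0),(.01,.03)):
        xs=np.arange(*xr,.001)
        p=prof(n,xs,ys,.01).mean(0)
        L=edges(p,ys,-.076,-.058,1);H=edges(p,ys,.06,.078,-1)
        s=f"{n} x{xr} plate edges {L:.1f} {H:.1f} mid {(L+H)/2:.1f}"
        if xr[0]>-.05:
            q=prof(n,xs,ys,.025).mean(0)
            c=[]
            for lo,hi in((-.042,-.016),(.016,.042)):
                m=(ys>lo)&(ys<hi);w=np.clip(q[m].max()-15-q[m],0,None);c.append(1000*(w@ys[m])/w.sum())
            q2=prof(n,xs,ys,.01).mean(0)
            s+=f" guides {np.array(c)} inner@z10 {edges(q2,ys,-.03,-.012,1):.1f} {edges(q2,ys,.012,.03,-1):.1f}"
        print(s)
```

```text
scene x(-0.06, -0.052) plate edges -59.8 67.2 mid 3.7
scene x(-0.045, -0.02) plate edges -67.0 67.1 mid 0.0 guides [-24.89  34.42] inner@z10 -25.9 15.3
scene x(-0.02, 0.0) plate edges -66.5 67.1 mid 0.3 guides [-24.87  34.33] inner@z10 -26.0 15.8
scene x(0.01, 0.03) plate edges -66.8 67.2 mid 0.2 guides [-24.91  34.46] inner@z10 -25.7 15.8
top x(-0.06, -0.052) plate edges -65.3 60.4 mid -2.4
top x(-0.045, -0.02) plate edges -64.6 67.9 mid 1.6 guides [-28.34  29.3 ] inner@z10 -22.8 24.3
top x(-0.02, 0.0) plate edges -64.5 67.9 mid 1.7 guides [-28.36  29.47] inner@z10 -22.6 24.4
top x(0.01, 0.03) plate edges -64.1 68.1 mid 2.0 guides [-28.19  29.43] inner@z10 -22.5 24.6
```

Emit:
drive_tool:
  commands:
    - {"ax":0,"ay":0,"az":-0.004,"x":0.1,"y":-0.4,"z":0,"hand":0}
    - {"ax":0,"ay":0,"az":0,"x":0,"y":0,"z":1.0,"hand":0}
    - {"ax":0,"ay":0,"az":0,"x":0,"y":0,"z":1.0,"hand":0}
    - {"ax":0,"ay":0,"az":0,"x":0,"y":0,"z":1.0,"hand":0}
    - {"ax":0,"ay":0,"az":0,"x":0,"y":0,"z":0.7,"hand":0}
    - {"ax":0,"ay":0,"az":0,"x":0,"y":0,"z":0.5,"hand":0}
    - {"ax":0,"ay":0,"az":0,"x":0,"y":0,"z":0.4,"hand":0}
    - {"ax":0,"ay":0,"az":0,"x":0,"y":0,"z":0,"hand":0}

```text
time_s: 7.05
tcp_pos: [0.595, 0.3221, 0.2233]
eef_rot: [0.966, 0.259, -0.0, 0.0]
force: [-0.4, -0.3, -4.9]
width: 0.502
grasp_force: 64.0
```

Run:
```python
from h import *
b=np.array([.6158,.3308]);u=np.array([np.cos(.52),np.sin(.52)])
togo([*(b-.02*u),.2114])
```

```text
t 7.05 tcp [0.595  0.3221 0.2233] yaw 0.5234 tilt [-0.0002 -0.0004] F [-0.4 -0.3 -4.9] w 0.502 g 64.0
tool cm [0.24 0.28 1.19]
```

Emit:
drive_tool:
  commands:
    - {"ax":0,"ay":0,"az":0,"x":0.1,"y":0.14,"z":0,"hand":0}
    - {"ax":0,"ay":0,"az":0,"x":0.1,"y":0.14,"z":0,"hand":0}
    - {"ax":0,"ay":0,"az":0,"x":0,"y":0,"z":0,"hand":0}
    - {"ax":0,"ay":0,"az":0,"x":0,"y":0,"z":0.2,"hand":0}
    - {"ax":0,"ay":0,"az":0,"x":0,"y":0,"z":0.2,"hand":0}
    - {"ax":0,"ay":0,"az":0,"x":0,"y":0,"z":0.2,"hand":0}
    - {"ax":0,"ay":0,"az":0,"x":0,"y":0,"z":0,"hand":0}
    - {"ax":0,"ay":0,"az":0,"x":0,"y":0,"z":0,"hand":0}

```text
time_s: 7.85
tcp_pos: [0.5979, 0.3209, 0.2176]
eef_rot: [0.966, 0.259, -0.0, 0.0]
force: [0.1, 0.2, -3.8]
width: 0.503
grasp_force: 64.0
```

Run:
```python
from h import *
b=np.array([.6158,.3308]);u=np.array([np.cos(.52),np.sin(.52)])
togo([*(b-.02*u),.2114])
```

```text
t 7.85 tcp [0.5979 0.3209 0.2176] yaw 0.5237 tilt [-0.0002 -0.0001] F [ 0.1  0.2 -3.8] w 0.503 g 64.0
tool cm [0.04 0.03 0.62]
```

Emit:
drive_tool:
  commands:
    - {"ax":0,"ay":0,"az":0,"x":0,"y":0,"z":0.15,"hand":0}
    - {"ax":0,"ay":0,"az":0,"x":0,"y":0,"z":0.15,"hand":0}
    - {"ax":0,"ay":0,"az":0,"x":0,"y":0,"z":0.1,"hand":0}
    - {"ax":0,"ay":0,"az":0,"x":0,"y":0,"z":0.1,"hand":0}
    - {"ax":0,"ay":0,"az":0,"x":0,"y":0,"z":0.05,"hand":0}
    - {"ax":0,"ay":0,"az":0,"x":0,"y":0,"z":0,"hand":0}
    - {"ax":0,"ay":0,"az":0,"x":0,"y":0,"z":0,"hand":0}
    - {"ax":0,"ay":0,"az":0,"x":0,"y":0,"z":0,"hand":0}

```text
time_s: 8.65
tcp_pos: [0.598, 0.321, 0.2122]
eef_rot: [0.966, 0.259, 0.0, -0.0]
force: [0.1, -0.2, -4.8]
width: 0.5
grasp_force: 64.0
```

Run:
```python
from h import *
b=np.array([.6158,.3308]);u=np.array([np.cos(.52),np.sin(.52)])
togo([*(b-.02*u),.2114])
```

```text
t 8.65 tcp [0.598  0.321  0.2122] yaw 0.5237 tilt [0. 0.] F [ 0.1 -0.2 -4.8] w 0.5 g 64.0
tool cm [0.03 0.03 0.08]
```

Emit:
drive_tool:
  commands:
    - {"ax":0,"ay":0,"az":0,"x":0,"y":0,"z":0.05,"hand":0}
    - {"ax":0,"ay":0,"az":0,"x":0,"y":0,"z":0,"hand":0}
    - {"ax":0,"ay":0,"az":0,"x":0,"y":0,"z":0.05,"hand":0}
    - {"ax":0,"ay":0,"az":0,"x":0,"y":0,"z":0,"hand":0}
    - {"ax":0,"ay":0,"az":0,"x":0,"y":0,"z":0.03,"hand":0}
    - {"ax":0,"ay":0,"az":0,"x":0,"y":0,"z":0,"hand":0}
    - {"ax":0,"ay":0,"az":0,"x":0,"y":0,"z":0,"hand":0}
    - {"ax":0,"ay":0,"az":0,"x":0,"y":0,"z":0,"hand":0}

```text
time_s: 9.45
tcp_pos: [0.598, 0.321, 0.2116]
eef_rot: [0.966, 0.259, 0.0, 0.0]
force: [-3.3, -2.4, 5.7]
width: 0.5
grasp_force: 65.3
```

Run:
```python
from h import *
state()
c=arm.camera('scene');print([arm.pinpoint(t,c)[:1] for t in("flow_cell","nose_tip")])
save("p4",cv2.resize(c["frame"][130:230,160:270],None,fx=5,fy=5,interpolation=cv2.INTER_CUBIC))
```

```text
t 9.45 tcp [0.598  0.321  0.2116] yaw 0.5236 tilt [ 0.0004 -0.0001] F [-3.3 -2.4  5.7] w 0.5 g 65.3
[[{'location': [200.2, 234.7], 'p': 0.61}], []]
```

View pics/p4.png

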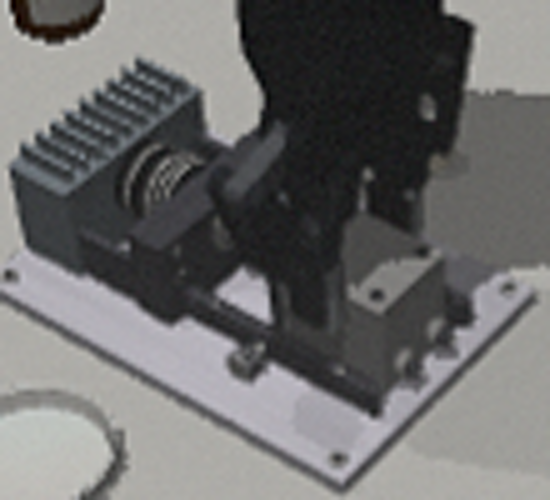

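The cell stands on the bay floor between the guides: the TCP height matches floor plus grasp offset, and its rear face is level with the guide ends at crop (380,400), so the nose is about 20 mm clear. I ease the down-force and slide forward in small steps.

Emit:
drive_tool:
  commands:
    - {"ax":0,"ay":0,"az":0,"x":0,"y":0,"z":-0.03,"hand":0}
    - {"ax":0,"ay":0,"az":0,"x":0.2,"y":0,"z":0,"hand":0}
    - {"ax":0,"ay":0,"az":0,"x":0.2,"y":0,"z":0,"hand":0}
    - {"ax":0,"ay":0,"az":0,"x":0.2,"y":0,"z":0,"hand":0}
    - {"ax":0,"ay":0,"az":0,"x":0.2,"y":0,"z":0,"hand":0}
    - {"ax":0,"ay":0,"az":0,"x":0.2,"y":0,"z":0,"hand":0}
    - {"ax":0,"ay":0,"az":0,"x":0.2,"y":0,"z":0,"hand":0}
    - {"ax":0,"ay":0,"az":0,"x":0,"y":0,"z":0,"hand":0}

```text
time_s: 10.4
tcp_pos: [0.6084, 0.3272, 0.2116]
eef_rot: [0.966, 0.259, 0.0, -0.0]
force: [-2.7, -1.7, 4.9]
width: 0.502
grasp_force: 65.1
```

```bash
cat >> h.py <<'E'
def bay():
    o,m=state();b=np.array([.6158,.3308]);a=.5197;Q=np.array([[np.cos(a),np.sin(a)],[-np.sin(a),np.cos(a)]])
    print("bay xy mm",np.round(1000*Q@(np.array(o["tcp_pos"])[:2]-b),2),"F bay",np.round(Q@np.array(o["force"])[:2],2))
E
python3 -c "
from h import *
bay()"
```

```text
t 10.4 tcp [0.6084 0.3272 0.2116] yaw 0.5239 tilt [0.0001 0.0003] F [-2.7 -1.7  4.9] w 0.502 g 65.1
bay xy mm [-8.21  0.6 ] F bay [-3.16 -0.16]
```

Emit:
drive_tool:
  commands:
    - {"ax":0,"ay":0,"az":0,"x":0.1,"y":0,"z":0,"hand":0}
    - {"ax":0,"ay":0,"az":0,"x":0.1,"y":0,"z":0,"hand":0}
    - {"ax":0,"ay":0,"az":0,"x":0.1,"y":0,"z":0,"hand":0}
    - {"ax":0,"ay":0,"az":0,"x":0.1,"y":0,"z":0,"hand":0}
    - {"ax":0,"ay":0,"az":0,"x":0.1,"y":0,"z":0,"hand":0}
    - {"ax":0,"ay":0,"az":0,"x":0.1,"y":0,"z":0,"hand":0}
    - {"ax":0,"ay":0,"az":0,"x":0,"y":0,"z":0,"hand":0}
    - {"ax":0,"ay":0,"az":0,"x":0,"y":0,"z":0,"hand":0}

```text
time_s: 11.2
tcp_pos: [0.6134, 0.3301, 0.2116]
eef_rot: [0.966, 0.259, -0.0, -0.0]
force: [-4.8, -1.8, 5.3]
width: 0.497
grasp_force: 65.4
```

```bash
python3 -c "
from h import *
bay()"
```

```text
t 11.2 tcp [0.6134 0.3301 0.2116] yaw 0.5239 tilt [-0.0001  0.0001] F [-4.8 -1.8  5.3] w 0.497 g 65.4
bay xy mm [-2.4   0.63] F bay [-5.08  0.87]
```

Emit:
drive_tool:
  commands:
    - {"ax":0,"ay":0,"az":0,"x":0,"y":0,"z":-0.03,"hand":0}
    - {"ax":0,"ay":0,"az":0,"x":0.05,"y":0,"z":0,"hand":0}
    - {"ax":0,"ay":0,"az":0,"x":0.05,"y":0,"z":0,"hand":0}
    - {"ax":0,"ay":0,"az":0,"x":0.05,"y":0,"z":0,"hand":0}
    - {"ax":0,"ay":0,"az":0,"x":0.05,"y":0,"z":0,"hand":0}
    - {"ax":0,"ay":0,"az":0,"x":0,"y":0,"z":0,"hand":0}
    - {"ax":0,"ay":0,"az":0,"x":0,"y":0,"z":0,"hand":0}
    - {"ax":0,"ay":0,"az":0,"x":0,"y":0,"z":0,"hand":0}

```text
time_s: 12.0
tcp_pos: [0.6153, 0.331, 0.2116]
eef_rot: [0.966, 0.259, 0.0, -0.0]
force: [-3.9, -1.4, 5.5]
width: 0.503
grasp_force: 65.1
```

```bash
python3 -c "
from h import *
bay()"
```

```text
t 12.0 tcp [0.6153 0.331  0.2116] yaw 0.5238 tilt [0.0001 0.0001] F [-3.9 -1.4  5.5] w 0.503 g 65.1
bay xy mm [-0.31  0.43] F bay [-4.1   0.68]
```

Emit:
drive_tool:
  commands:
    - {"ax":0,"ay":0,"az":0,"x":0,"y":0,"z":-0.03,"hand":0}
    - {"ax":0,"ay":0,"az":0,"x":0.05,"y":0,"z":0,"hand":0}
    - {"ax":0,"ay":0,"az":0,"x":0.05,"y":0,"z":0,"hand":0}
    - {"ax":0,"ay":0,"az":0,"x":0.05,"y":0,"z":0,"hand":0}
    - {"ax":0,"ay":0,"az":0,"x":0.05,"y":0,"z":0,"hand":0}
    - {"ax":0,"ay":0,"az":0,"x":0,"y":0,"z":0,"hand":0}
    - {"ax":0,"ay":0,"az":0,"x":0,"y":0,"z":0,"hand":0}
    - {"ax":0,"ay":0,"az":0,"x":0,"y":0,"z":0,"hand":0}

```text
time_s: 12.8
tcp_pos: [0.6172, 0.3319, 0.2116]
eef_rot: [0.966, 0.259, 0.0, 0.0]
force: [-0.8, -0.6, -1.1]
width: 0.498
grasp_force: 64.6
```

```bash
python3 -c "
from h import *
bay()"
```

```text
t 12.8 tcp [0.6172 0.3319 0.2116] yaw 0.5236 tilt [0.0003 0.    ] F [-0.8 -0.6 -1.1] w 0.498 g 64.6
bay xy mm [1.76 0.22] F bay [-0.94 -0.11]
```

Emit:
drive_tool:
  commands:
    - {"ax":0,"ay":0,"az":0,"x":0.05,"y":0,"z":0,"hand":0}
    - {"ax":0,"ay":0,"az":0,"x":0.05,"y":0,"z":0,"hand":0}
    - {"ax":0,"ay":0,"az":0,"x":0.05,"y":0,"z":0,"hand":0}
    - {"ax":0,"ay":0,"az":0,"x":0.05,"y":0,"z":0,"hand":0}
    - {"ax":0,"ay":0,"az":0,"x":0,"y":0,"z":0,"hand":0}
    - {"ax":0,"ay":0,"az":0,"x":0,"y":0,"z":0,"hand":0}
    - {"ax":0,"ay":0,"az":0,"x":0,"y":0,"z":0,"hand":0}
    - {"ax":0,"ay":0,"az":0,"x":0,"y":0,"z":0,"hand":0}

```text
time_s: 13.6
tcp_pos: [0.6182, 0.3325, 0.2117]
eef_rot: [0.966, 0.259, -0.001, 0.0]
force: [-4.6, -3.6, 3.0]
width: 0.499
grasp_force: 64.9
```

```bash
python3 -c "
from h import *
bay()"
```

```text
t 13.6 tcp [0.6182 0.3325 0.2117] yaw 0.5238 tilt [-0.0015 -0.0014] F [-4.6 -3.6  3. ] w 0.499 g 64.9
bay xy mm [2.94 0.32] F bay [-5.78 -0.8 ]
```

Emit:
drive_tool:
  commands:
    - {"ax":0,"ay":0,"az":0,"x":0.05,"y":0,"z":0,"hand":0}
    - {"ax":0,"ay":0,"az":0,"x":0.05,"y":0,"z":0,"hand":0}
    - {"ax":0,"ay":0,"az":0,"x":0.05,"y":0,"z":0,"hand":0}
    - {"ax":0,"ay":0,"az":0,"x":0.05,"y":0,"z":0,"hand":0}
    - {"ax":0,"ay":0,"az":0,"x":0,"y":0,"z":0,"hand":0}
    - {"ax":0,"ay":0,"az":0,"x":0,"y":0,"z":0,"hand":0}
    - {"ax":0,"ay":0,"az":0,"x":0,"y":0,"z":0,"hand":0}
    - {"ax":0,"ay":0,"az":0,"x":0,"y":0,"z":0,"hand":0}

```text
time_s: 14.4
tcp_pos: [0.6196, 0.3334, 0.2116]
eef_rot: [0.966, 0.259, -0.001, 0.001]
force: [-7.4, -4.4, 4.5]
width: 0.503
grasp_force: 65.1
```

```bash
python3 -c "
from h import *
bay()"
```

```text
t 14.4 tcp [0.6196 0.3334 0.2116] yaw 0.5239 tilt [-0.0024 -0.0021] F [-7.4 -4.4  4.5] w 0.503 g 65.1
bay xy mm [4.58 0.38] F bay [-8.58 -0.11]
```

Emit:
drive_tool:
  commands:
    - {"ax":0,"ay":0,"az":0,"x":0.05,"y":0,"z":-0.03,"hand":0}
    - {"ax":0,"ay":0,"az":0,"x":0.05,"y":0,"z":-0.02,"hand":0}
    - {"ax":0,"ay":0,"az":0,"x":0.05,"y":0,"z":0,"hand":0}
    - {"ax":0,"ay":0,"az":0,"x":0.05,"y":0,"z":0,"hand":0}
    - {"ax":0,"ay":0,"az":0,"x":0,"y":0,"z":0,"hand":0}
    - {"ax":0,"ay":0,"az":0,"x":0,"y":0,"z":0,"hand":0}
    - {"ax":0,"ay":0,"az":0,"x":0,"y":0,"z":0,"hand":0}
    - {"ax":0,"ay":0,"az":0,"x":0,"y":0,"z":0,"hand":0}

```text
time_s: 15.2
tcp_pos: [0.621, 0.3342, 0.2117]
eef_rot: [0.966, 0.259, -0.002, 0.001]
force: [-6.8, -4.8, 3.8]
width: 0.502
grasp_force: 64.9
```

```bash
python3 -c "
from h import *
bay()"
```

```text
t 15.2 tcp [0.621  0.3342 0.2117] yaw 0.524 tilt [-0.0033 -0.0028] F [-6.8 -4.8  3.8] w 0.502 g 64.9
bay xy mm [6.23 0.37] F bay [-8.34 -0.78]
```

Emit:
drive_tool:
  commands:
    - {"ax":0,"ay":0,"az":0,"x":0.05,"y":0,"z":-0.03,"hand":0}
    - {"ax":0,"ay":0,"az":0,"x":0.05,"y":0,"z":0,"hand":0}
    - {"ax":0,"ay":0,"az":0,"x":0.05,"y":0,"z":0,"hand":0}
    - {"ax":0,"ay":0,"az":0,"x":0.05,"y":0,"z":0,"hand":0}
    - {"ax":0,"ay":0,"az":0,"x":0.05,"y":0,"z":0,"hand":0}
    - {"ax":0,"ay":0,"az":0,"x":0,"y":0,"z":0,"hand":0}
    - {"ax":0,"ay":0,"az":0,"x":0,"y":0,"z":0,"hand":0}
    - {"ax":0,"ay":0,"az":0,"x":0,"y":0,"z":0,"hand":0}

```text
time_s: 16.0
tcp_pos: [0.6228, 0.3353, 0.2118]
eef_rot: [0.966, 0.259, -0.003, 0.001]
force: [-9.7, -6.2, 4.1]
width: 0.502
grasp_force: 64.9
```

```bash
python3 -c "
from h import *
bay()"
```

```text
t 16.0 tcp [0.6228 0.3353 0.2118] yaw 0.5241 tilt [-0.0045 -0.0036] F [-9.7 -6.2  4.1] w 0.502 g 64.9
bay xy mm [8.28 0.41] F bay [-11.51  -0.59]
```

Emit:
drive_tool:
  commands:
    - {"ax":0,"ay":0,"az":0,"x":0.05,"y":0,"z":0,"hand":0}
    - {"ax":0,"ay":0,"az":0,"x":0,"y":0,"z":0,"hand":0}
    - {"ax":0,"ay":0,"az":0,"x":0,"y":0,"z":0,"hand":0}
    - {"ax":0,"ay":0,"az":0,"x":0,"y":0,"z":0,"hand":0}
    - {"ax":0,"ay":0,"az":0,"x":0,"y":0,"z":0,"hand":0}
    - {"ax":0,"ay":0,"az":0,"x":0,"y":0,"z":0,"hand":0}
    - {"ax":0,"ay":0,"az":0,"x":0,"y":0,"z":0,"hand":0}
    - {"ax":0,"ay":0,"az":0,"x":0,"y":0,"z":0,"hand":0}

```text
time_s: 16.8
tcp_pos: [0.6231, 0.3355, 0.2118]
eef_rot: [0.966, 0.259, -0.003, 0.001]
force: [-9.2, -6.9, 4.6]
width: 0.505
grasp_force: 64.9
```

Run:
```python
from h import *
bay()
c=arm.camera('scene')
save("p5",cv2.resize(c["frame"][140:220,170:270],None,fx=7,fy=7,interpolation=cv2.INTER_CUBIC));bay()
```

```text
t 16.8 tcp [0.6231 0.3355 0.2118] yaw 0.5241 tilt [-0.0047 -0.0038] F [-9.2 -6.9  4.6] w 0.505 g 64.9
bay xy mm [8.67 0.42] F bay [-11.4   -1.46]
t 16.85 tcp [0.6231 0.3355 0.2118] yaw 0.5241 tilt [-0.0047 -0.0037] F [-9.4 -5.8  3.7] w 0.5 g 64.9
bay xy mm [8.68 0.44] F bay [-11.01  -0.39]
```

View pics/p5.png

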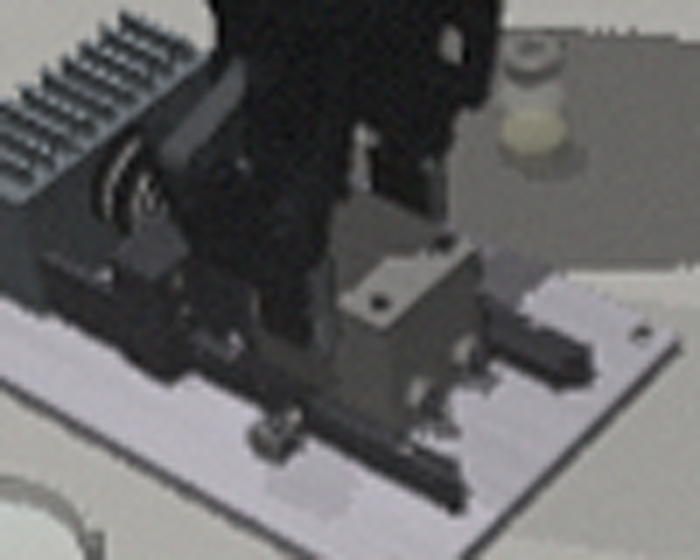

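The cell sits flat and in line between the guides (its rear corner at crop (385,430)). It pushes back along the bay with a steady 11 N or so, part of that floor friction, which puts the nose about 5–6 mm in. I'm handing it in.

```bash
python3 -c "
from h import *
print(arm.finish_job());bay()"
```

```text
the job is handed in; nothing more can be done
None
the job is handed in; nothing more can be done
```

The flow cell is flat on the bay floor between the guides, and I handed the job in with the robot still gripping it and pressing it on the spring nose; no verdict came back. The push was steady at about 11 N, including some floor friction, so I estimate the nose is 5–6 mm in; the gripper hid the nose, so I couldn't check its black line.

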